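# Point out the bolt standing proud and the socket for it

## Robot

A 6-joint arm with a two-finger parallel gripper is mounted at the origin on the work surface. World frame = base frame: x ahead of the robot, y to its left, z up, the work surface at z = 0. Lengths are in m, angles in rad, forces in N, time in s.
With the tool pointing down it reaches from about 0.3 to 1 m from the base axis. Payload 5.1 kg.
Tool frame: the origin (TCP) lies midway between the tips of the shut fingers; the grasp point (between the pads) lies 19 mm behind it (arm.pinch_z is the distance from the TCP to the grasp point, in m); z points along the fingers, y is the direction in which the jaws open and shut (so a half turn about z gives the same grasp; the last joint's range is limited). The gripper opens to 95 mm and grips with 3 to 60 N. Pads are 20 mm wide; open, the fingers measure 119 mm over their backs; the gripper's body (75 mm by 180 mm) begins 59 mm behind the grasp point.
Start: joints at [-1.382, 0.124, 1.65, -0, 1.367, -0.083], TCP at [0.174, -0.626, 0.215] pointing down, gripper open.
Joint ranges: [-2.61, 2.61], [-1.02, 2.33], [0.03, 2.71], [-1.35, 4.49], [0.32, 2.68], [-2.91, 2.91]. Speed limits (rad/s): [2.57, 2.57, 3.14, 3.14, 3.14, 3.14].

## Interface

Orientations are given as a 3x3 rotation matrix whose columns are the frame's x, y, z axes.
In Python, from bench import telemetry, cams, sign_off, arm gives the robot as it stands.
- The arm moves only by the tool carry_out, never from a script. Its argument "deltas" is one flat list of numbers, 4 for each row, row after row: the shift along the tool's x, y, z in mm, then the turn about the tool's z in rad. In form: [dx, dy, dz, spin, dx, dy, dz, spin, ...]. A call has 1 to 12 rows; each row shifts and turns the commanded pose from where the row before left it, along the tool's axes as they then stand; what a row does not reach is not made up. A row lasts 1/8 s, in which the tool goes at most 62.5 mm and 10.7 degrees, less where a joint would pass 70% of its speed; a pose out of reach is approached as far as the arm can. A call with a gripper value outside its range is refused whole. "grip" is the opening in per cent of the stroke, from 0 (shut) to 100 (fully open), set as the call begins (left out, the last holds). The fingers move at their own pace and stop on an object; "squeeze" is the grip in N (left out, the last holds). Time passes only in rows, so rows that do not move let the fingers close. It gives the time, the measured TCP pose, the force and the opening at its end, in the units of the state.
- telemetry.state(): the state, without advancing time (a new reading comes with each control period).
- cams.camera(name): name is "side" or "top"; returns a dict with "image" (480x640x3 uint8, red, green, blue), "intrinsics" (3x3 intrinsics, pixels), "dist" ([k1, k2, p1, p2, k3] as OpenCV has them; the pictures are not rectified), "xyz" and "attitude" of the camera in the world. Camera axes: x right, y down, z forward; pixel columns grow to the right and rows downward; lengths in m; the calibration is good to about 2 mm. A picture is of the moment at which its call begins. There is no depth.
- sign_off(): hands the job in, once; it reports no verdict.
The state is a dict: "clock": time; "qpos": joint angles; "dq": joint speeds; "effort": joint torques, N m; "tool_pos": TCP position; "orientation": TCP orientation; "ft_force": force on the tool from outside, world axes, zero at the start; "torque": the same for the moment, N m; "gripper_width": finger opening in m.
Only numpy, scipy, OpenCV 4.12 (cv2) and the standard library are available. Lean on these libraries where they do the work, as an engineer would, in place of code of your own. Each camera call takes 0.05 s, during which the arm holds its last target.

## Task

Show an apprentice what needs tightening: on the gearbox, point at the one cover bolt whose head stands up off its washer, holding the fingertips one to three centimetres above the middle of its head, without touching, for a good two seconds. Then point in the same way at the widest of the three sockets in the tray, which fits that bolt, hold for a good two seconds, and finish while still pointing at it. Touch, move or lift nothing, point at no other bolt or socket, and rise well clear of things before crossing over them.

Things in the scene. Friction and masses are not known exactly. Their poses are not given: they have to be found in the camera images.
- gearbox: grey gearbox with a bare aluminium cover, standing on the bench and fixed; foot 190 x 180 mm, cover 160 x 160 mm with its top face 85 mm above the bench, a low centre boss 8 mm high and a shaft stub 115 mm out on its +x side. Origin at the centre of its underside, z up. Four bolts stand at the corners of the cover, 55 mm from its middle along x and y
- proud_bolt_top (a point): M20 hex-head steel bolt, head 30 mm across flats (35 mm over corners) and 12 mm thick on a 37 mm washer 3 mm thick, fixed in the gearbox cover; this is the one whose head stands 30 mm up off its washer on a bare threaded shank, so its top is 45 mm above the cover (130 mm above the bench). This point is the centre of the top of the head, z up. It may be at any of the four corners
- seated_bolt_a_top (a point): M20 hex-head steel bolt, head 30 mm across flats (35 mm over corners) and 12 mm thick on a 37 mm washer 3 mm thick, fixed in the gearbox cover; screwed right down, its head on its washer, top 15 mm above the cover (100 mm above the bench). This point is the centre of the top of the head, z up
- seated_bolt_b_top (a point): M20 hex-head steel bolt, head 30 mm across flats (35 mm over corners) and 12 mm thick on a 37 mm washer 3 mm thick, fixed in the gearbox cover; screwed right down, its head on its washer, top 15 mm above the cover (100 mm above the bench). This point is the centre of the top of the head, z up
- seated_bolt_c_top (a point): M20 hex-head steel bolt, head 30 mm across flats (35 mm over corners) and 12 mm thick on a 37 mm washer 3 mm thick, fixed in the gearbox cover; screwed right down, its head on its washer, top 15 mm above the cover (100 mm above the bench). This point is the centre of the top of the head, z up
- socket_tray: dark steel tray 100 x 270 x 16 mm with 4 mm walls, fixed on the bench, its long side along its y. Origin at the centre of its underside, z up. Three sockets stand in it in a row along its y, about 80 mm apart, in any order
- wide_socket_top (a point): the widest of the three loose steel sockets standing mouth up in the tray, outside diameter 44 mm, 55 mm tall; this point is the centre of its open top rim, z up
- middle_socket_top (a point): the middle one of the three loose steel sockets standing mouth up in the tray, outside diameter 33 mm, 48 mm tall; this point is the centre of its open top rim, z up
- narrow_socket_top (a point): the narrowest of the three loose steel sockets standing mouth up in the tray, outside diameter 24 mm, 40 mm tall; this point is the centre of its open top rim, z up
- spanner: steel spanner 190 mm long lying on the bench at the side; not part of the job. Origin on its underside, x along its length
- tin: closed tin with an orange band, 72 mm in diameter, 110 mm tall, standing on the bench at the side; not part of the job. Origin at the centre of its underside, z up
- tub: open grey plastic tub 80 x 110 x 45 mm with small bolts in it, standing at the far side; not part of the job. Origin at the centre of its underside, z up
Not all that is in view belongs to the job. What is shaped like the part that bears wide_socket_top but green, red or yellow is not meant.

How it is judged:
By the outcome, as a careful person would: the job done as asked, in the order asked, and still so for the second after the job is handed in, with the robot touching nothing.
It also fails if it takes over 40 s, if anything falls off the work surface, if the arm or the gripper's body presses on something with over 40 N, if the wrist force passes 120 N, or if a joint passes its speed limit or range.

## Working session

There is one attempt and no reset: what is moved stays moved. The work goes in short steps, Python scripts to look and compute and a tool call to move; the robot and the scene stay as the last step left them, time stands still between calls to the robot, and variables do not carry over. Pictures are saved under pics/ and viewed, and the job is handed in when it is done.

Besides the shell and the picture viewer there is one more tool, called after "Request:" as name(argument=value, ...) on one line, values as JSON. carry_out: Moves the arm, as the interface text tells. Its arguments: {"type":"object","properties":{"deltas":{"type":"array","items":{"type":"number"}},"grip":{"type":"number"},"squeeze":{"type":"number"}},"required":["deltas"]}

```bash
mkdir -p pics; ls
cat > h.py <<'E'
import numpy as np,cv2
def proj(c,P):
    R=np.array(c['attitude']);t=np.array(c['xyz'])
    rv,_=cv2.Rodrigues(R.T)
    return cv2.projectPoints(np.array(P,float).reshape(-1,1,3),rv,-R.T@t,np.array(c['intrinsics']),np.array(c['dist']))[0][:,0]
def back(c,uv,z):
    R=np.array(c['attitude']);t=np.array(c['xyz'])
    n=cv2.undistortPoints(np.array(uv,float).reshape(-1,1,2),np.array(c['intrinsics']),np.array(c['dist']))[:,0]
    d=np.c_[n,np.ones(len(n))]@R.T
    return t+d*((z-t[2])/d[:,2])[:,None]
E
python3 - <<'E'
from bench import telemetry,cams
import cv2,pickle
s=telemetry.state();print(s['clock'],s['tool_pos'],s['orientation'],s['gripper_width'])
for n in('top','side'):
    c=cams.camera(n);pickle.dump(c,open(n+'.pkl','wb'));cv2.imwrite(f'pics/{n}0.png',c['image'][:,:,::-1]);print(n,c['xyz'],c['attitude'])
E
```

```text
pics
0.0 [ 0.17434691 -0.62552315  0.21335945] [[ 9.63285878e-01  2.68477514e-01 -3.75368342e-04]
 [ 2.68477705e-01 -9.63283663e-01  2.07513461e-03]
 [ 1.95540791e-04 -2.09972590e-03 -9.99997776e-01]] 0.09478762925739544
top [0.36256149 0.005202   1.20378965] [[ 0.02223236 -0.97702862  0.21194528]
 [-0.99974959 -0.02118733  0.00720075]
 [-0.00254478 -0.2120523  -0.97725501]]
side [ 0.38966455 -0.91117329  0.91766297] [[ 9.74096088e-01 -1.45595907e-01  1.73027870e-01]
 [-2.26134348e-01 -6.28053673e-01  7.44588370e-01]
 [ 2.61769789e-04 -7.64428163e-01 -6.44708861e-01]]
```

View pics/top0.png

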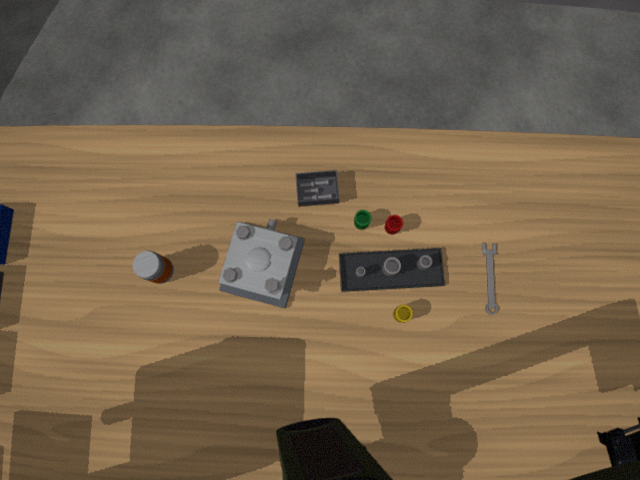

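View pics/side0.png

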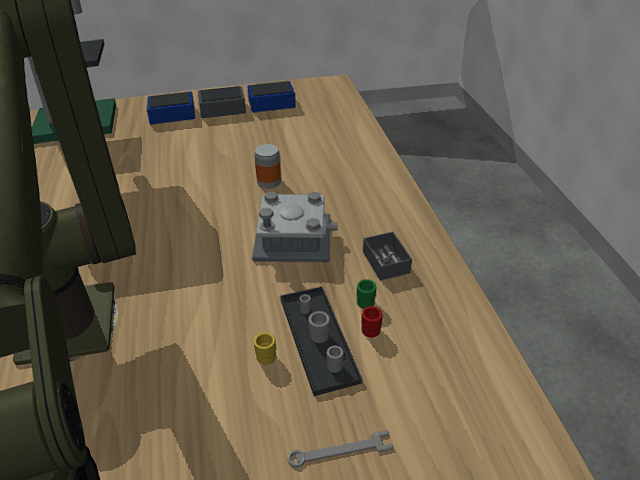

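Top view: bolts at (243,232), (286,243), (232,274) and (273,285); sockets at (361,271), (392,266) and (425,261). The green, red and yellow decoys are at (362,219), (394,224) and (403,313). In the side view the proud bolt is at (266,215) and the wide socket at (318,325). Next I'll check close crops.

Run:
```python
import cv2
a=cv2.imread('pics/top0.png');b=cv2.imread('pics/side0.png')
cv2.imwrite('pics/ct.png',cv2.resize(a[210:320,210:310],None,fx=5,fy=5,interpolation=2))
cv2.imwrite('pics/cs.png',cv2.resize(b[180:270,240:350],None,fx=6,fy=6,interpolation=2))
cv2.imwrite('pics/ct2.png',cv2.resize(a[240:300,330:450],None,fx=6,fy=6,interpolation=2))
cv2.imwrite('pics/cs2.png',cv2.resize(b[285:385,275:365],None,fx=6,fy=6,interpolation=2))
```

```text
(no output)
```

View pics/ct.png

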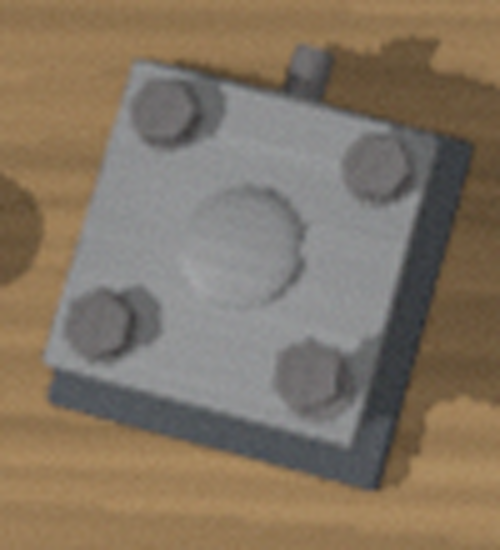

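View pics/cs.png

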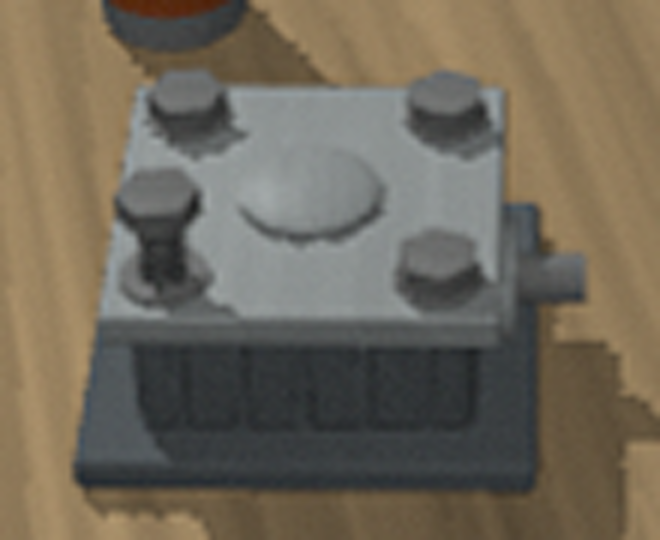

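View pics/ct2.png

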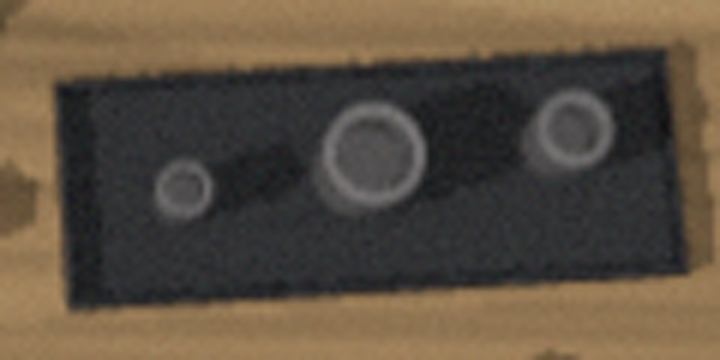

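View pics/cs2.png

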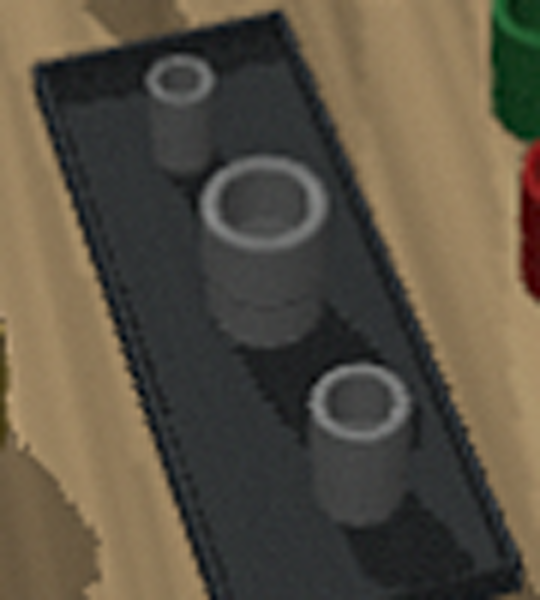

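The side crop shows the front-left bolt proud on its bare thread, with its head top at about (266.5,211). In the top crop that is the lower-right bolt at (271,284). The widest rim is the middle one, top (392,265) and side (318.5,318). Next step is to triangulate both.

```bash
cat > m.py <<'E'
import pickle,numpy as np
from h import *
from scipy.optimize import least_squares
T=pickle.load(open('top.pkl','rb'));S=pickle.load(open('side.pkl','rb'))
def px(x,y,f,ox,oy): return np.array([(x+.5)/f-.5+ox,(y+.5)/f-.5+oy])
def tri(a,b):
    r=least_squares(lambda P:np.r_[proj(T,P)[0]-a,proj(S,P)[0]-b],[.5,0,.1]);return r.x.round(4),r.fun.round(2)
E
python3 - <<'E'
from m import *
pts={'proud':(px(307,372,5,210,210),px(158,190,6,240,180)),
'nr':(px(373,165,5,210,210),px(441,253,6,240,180)),
'fl':(px(98,322,5,210,210),px(187,92,6,240,180)),
'fr':(px(163,112,5,210,210),px(447,94,6,240,180)),
'wide':(px(375,154,6,330,240),px(264,203,6,275,285)),
'mid':(px(575,128,6,330,240),px(360,402,6,275,285)),
'nar':(px(184,188,6,330,240),px(180,80,6,275,285))}
R={}
for k,(a,b) in pts.items():
    P,f=tri(a,b);R[k]=P;print(k,P,f)
    z={'proud':.13,'wide':.059,'mid':.052,'nar':.044}.get(k,.1)
    print('   ',back(T,a,z).round(4),back(S,b,z).round(4))
print((R['nr']+R['fl'])/2, (R['fr']+R['proud'])/2)
E
```

```text
proud [0.4829 0.1338 0.1268] [ 0.02 -0.74 -0.73  0.17]
    [[0.4808 0.1334 0.13  ]] [[0.4843 0.1298 0.13  ]]
nr [0.5901 0.1098 0.0941] [ 0.06 -1.14 -1.07  0.3 ]
    [[0.586  0.1093 0.1   ]] [[0.5914 0.103  0.1   ]]
fl [0.5082 0.2403 0.0956] [ 0.03 -0.76 -0.78  0.19]
    [[0.5058 0.2393 0.1   ]] [[0.5096 0.2345 0.1   ]]
fr [0.6145 0.2149 0.0944] [ 0.07 -1.17 -1.16  0.34]
    [[0.6103 0.2138 0.1   ]] [[0.6162 0.208  0.1   ]]
wide [ 0.5449 -0.16    0.0563] [ 0.04 -0.88 -0.7   0.19]
    [[ 0.5423 -0.1595  0.059 ]] [[ 0.546  -0.1622  0.059 ]]
mid [ 0.5585 -0.246   0.0494] [ 0.03 -0.74 -0.55  0.15]
    [[ 0.5561 -0.2454  0.052 ]] [[ 0.5591 -0.2479  0.052 ]]
nar [ 0.5309 -0.0811  0.0404] [ 0.03 -0.76 -0.64  0.16]
    [[ 0.5285 -0.0808  0.044 ]] [[ 0.5318 -0.0843  0.044 ]]
[0.54915 0.17505 0.09485] [0.5487  0.17435 0.1106 ]
```

Request:
carry_out(deltas=[0, 0, -15, 0, 0, 0, -25, 0, 0, 0, -30, 0, 0, 0, -20, 0, 10, -13, -10, 0, 20, -26, 0, 0, 25, -32, 0, 0, 25, -32, 0, 0, 25, -32, 0, 0, 25, -32, 0, 0, 25, -32, 0, 0, 25, -32, 0, 0], grip=0)

```text
clock: 1.6
tool_pos: [0.286, -0.3528, 0.3138]
orientation: [[0.963, 0.269, -0.0], [0.269, -0.963, 0.001], [-0.0, -0.001, -1.0]]
ft_force: [0.1, 0.1, 0.2]
gripper_width: 0.0005
```

Request:
carry_out(deltas=[30, -39, 0, 0, 30, -39, 0, 0, 30, -39, 0, 0, 30, -39, 0, 0, 30, -39, 0, 0, 30, -39, 0, 0, 30, -39, 0, 0, 30, -39, 0, 0, 30, -39, 0, 0, 25, -32, 0, 0, 15, -18, 0, 0, 0, 0, 0, 0])

```text
clock: 3.1
tool_pos: [0.4759, 0.1155, 0.3136]
orientation: [[0.962, 0.271, -0.002], [0.271, -0.962, -0.0], [-0.002, -0.0, -1.0]]
ft_force: [-0.5, -1.7, -0.8]
gripper_width: 0.0003
```

Request:
carry_out(deltas=[6, -7, 0, 0, 5, -7, 0, 0, 0, 0, 15, 0, 0, 0, 25, 0, 0, 0, 30, 0, 0, 0, 20, 0, 0, 0, 15, 0, 0, 0, 8, 0, 0, 0, 0, 0, 0, 0, 0, 0])

```text
clock: 4.35
tool_pos: [0.4843, 0.1308, 0.2027]
orientation: [[0.963, 0.268, 0.002], [0.268, -0.963, 0.0], [0.002, 0.0, -1.0]]
ft_force: [0.1, -0.3, 0.6]
gripper_width: 0.0004
```

Run:
```python
from bench import telemetry,cams
import cv2,numpy as np
from h import *
s=telemetry.state();print(s['clock'],s['tool_pos'],s['dq'].round(3) if hasattr(s['dq'],'round') else s['dq'])
o=[]
for n,(u,v) in (('top',(271,280)),('side',(267,200))):
    c=cams.camera(n);a=c['image'][:,:,::-1].copy();p=proj(c,s['tool_pos'])[0];print(n,p,proj(c,[.4825,.132,.130]))
    o.append(cv2.resize(a[v-50:v+50,u-40:u+40],None,fx=5,fy=5,interpolation=2))
cv2.imwrite('pics/p1.png',np.hstack(o))
```

```text
4.35 [0.48428045 0.13075434 0.20270633] [ 0.001 -0.002 -0.002 -0.002 -0.001 -0.   ]
top [268.46492956 278.68011689] [[271.62136122 283.28834553]]
side [263.63547356 185.46076653] [[265.02623233 210.79674262]]
```

View pics/p1.png

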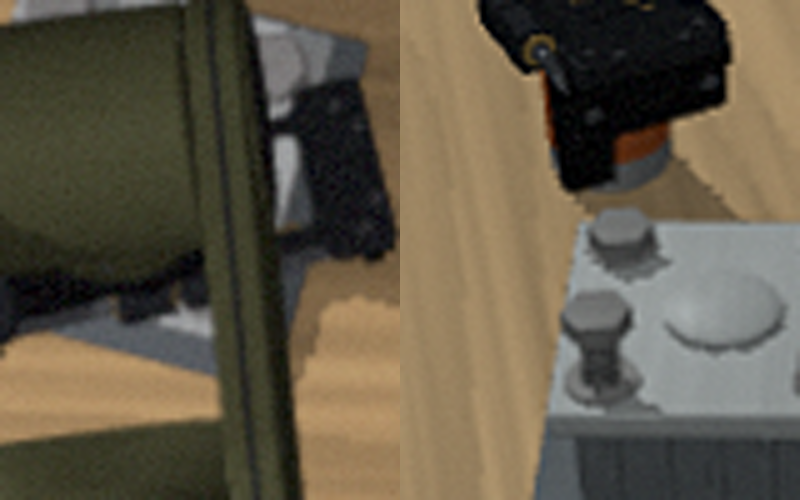

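The side crop shows the shut fingers right above the proud head. I'll trim slightly and go down to 20 mm above it.

Request:
carry_out(deltas=[-1, -2, 10, 0, 0, 0, 15, 0, 0, 0, 12, 0, 0, 0, 8, 0, 0, 0, 5, 0, 0, 0, 2, 0, 0, 0, 0, 0, 0, 0, 0, 0])

```text
clock: 5.45
tool_pos: [0.4825, 0.1323, 0.1501]
orientation: [[0.963, 0.268, 0.001], [0.268, -0.963, 0.0], [0.001, 0.0, -1.0]]
ft_force: [0.7, -0.1, 1.0]
gripper_width: 0.0007
```

Run:
```python
from bench import telemetry,cams
import cv2,numpy as np
from h import *
s=telemetry.state();print(s['clock'],s['tool_pos'])
o=[]
for n,(u,v) in (('side',(267,200)),):
    c=cams.camera(n);a=c['image'][:,:,::-1].copy();print(proj(c,s['tool_pos'])[0])
    o.append(cv2.resize(a[v-50:v+50,u-40:u+40],None,fx=6,fy=6,interpolation=2))
cv2.imwrite('pics/p2.png',np.hstack(o))
```

```text
5.45 [0.48245983 0.1323474  0.15012558]
[264.37929783 203.82288787]
```

View pics/p2.png

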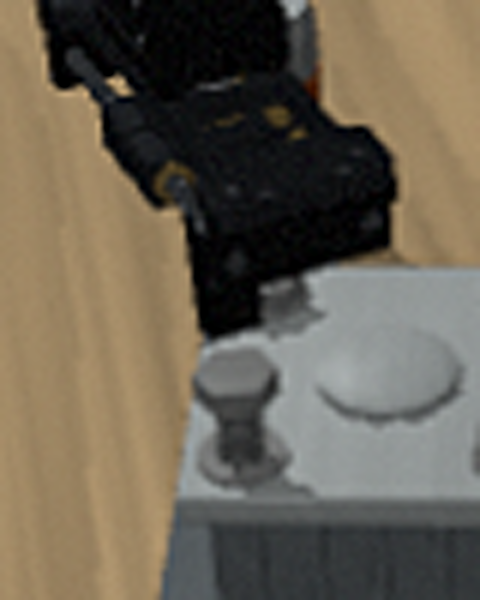

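The fingertips, at about (265.5,204), are centred over the head at (266,211) with a clear gap. Holding here.

Request:
carry_out(deltas=[0, 0, 0, 0, 0, 0, 0, 0, 0, 0, 0, 0, 0, 0, 0, 0, 0, 0, 0, 0, 0, 0, 0, 0, 0, 0, 0, 0, 0, 0, 0, 0, 0, 0, 0, 0, 0, 0, 0, 0, 0, 0, 0, 0, 0, 0, 0, 0])

```text
clock: 7.0
tool_pos: [0.4821, 0.1323, 0.1497]
orientation: [[0.963, 0.269, -0.0], [0.269, -0.963, 0.0], [-0.0, -0.0, -1.0]]
ft_force: [-0.6, -0.4, -0.1]
gripper_width: 0.0003
```

Request:
carry_out(deltas=[0, 0, 0, 0, 0, 0, 0, 0, 0, 0, 0, 0, 0, 0, 0, 0, 0, 0, 0, 0, 0, 0, 0, 0, 0, 0, 0, 0, 0, 0, 0, 0, 0, 0, 0, 0, 0, 0, 0, 0, 0, 0, 0, 0, 0, 0, 0, 0])

```text
clock: 8.5
tool_pos: [0.4822, 0.1323, 0.1497]
orientation: [[0.963, 0.268, 0.0], [0.268, -0.963, 0.0], [0.0, -0.0, -1.0]]
ft_force: [-0.5, -0.2, 0.7]
gripper_width: 0.0007
```

Request:
carry_out(deltas=[0, 0, -8, 0, 0, 0, -20, 0, 0, 0, -30, 0, 0, 0, -30, 0, 0, 0, -30, 0, 0, 0, -20, 0, 0, 0, -10, 0, 0, 0, 0, 0])

```text
clock: 9.5
tool_pos: [0.4823, 0.1323, 0.2981]
orientation: [[0.963, 0.268, 0.001], [0.268, -0.963, 0.0], [0.001, 0.0, -1.0]]
ft_force: [0.4, 0.8, -0.6]
gripper_width: 0.0005
```

Request:
carry_out(deltas=[-1, 12, 0, 0, -2, 25, 0, 0, -2, 36, 0, 0, -2, 38, 0, 0, -2, 38, 0, 0, -2, 38, 0, 0, -2, 38, 0, 0, -2, 36, 0, 0, -2, 25, 0, 0, -1, 12, 0, 0, 0, 0, 0, 0, 0, 0, 0, 0])

```text
clock: 11.0
tool_pos: [0.5446, -0.1589, 0.2974]
orientation: [[0.963, 0.269, -0.0], [0.269, -0.963, 0.0], [-0.0, -0.001, -1.0]]
ft_force: [-1.2, 0.2, 0.5]
gripper_width: 0.0003
```

Request:
carry_out(deltas=[0, 0, 12, 0, 0, 0, 25, 0, 0, 0, 35, 0, 0, 0, 35, 0, 0, 0, 30, 0, 0, 0, 20, 0, 0, 0, 12, 0, 0, 0, 0, 0, 0, 0, 0, 0])

```text
clock: 12.12
tool_pos: [0.5457, -0.1599, 0.13]
orientation: [[0.963, 0.269, 0.002], [0.269, -0.963, -0.001], [0.002, 0.001, -1.0]]
ft_force: [-0.4, -0.6, -0.2]
gripper_width: 0.0007
```

```bash
cat > q.py <<'E'
import sys
from bench import telemetry,cams
import cv2,numpy as np
from h import *
s=telemetry.state();print(s['clock'],s['tool_pos'])
o=[]
for n,(u,v) in (('top',(392,265)),('side',(318,315)),):
    c=cams.camera(n);a=c['image'][:,:,::-1].copy();print(proj(c,s['tool_pos'])[0],proj(c,[.5446,-.1605,.059])[0])
    o.append(cv2.resize(a[v-50:v+50,u-40:u+40],None,fx=5,fy=5,interpolation=2))
cv2.imwrite(sys.argv[1],np.hstack(o))
E
python3 q.py pics/p3.png
```

```text
12.125 [ 0.54567623 -0.15990881  0.13000649]
[396.54295608 259.23446041] [392.49086082 264.33970725]
[317.83563787 293.55597733] [317.75806187 317.92995372]
```

View pics/p3.png

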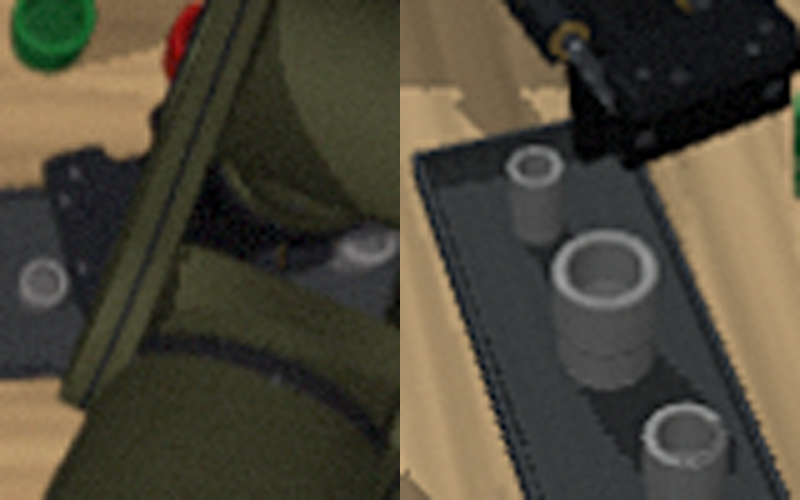

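The shut fingers are above the wide socket, whose rim is at (318,318) in the side view. Going down to about 20 mm above the rim (z about 0.078).

Request:
carry_out(deltas=[-1, 0, 8, 0, 0, 0, 14, 0, 0, 0, 14, 0, 0, 0, 9, 0, 0, 0, 5, 0, 0, 0, 2, 0, 0, 0, 0, 0, 0, 0, 0, 0])

```text
clock: 13.22
tool_pos: [0.5442, -0.16, 0.0772]
orientation: [[0.963, 0.268, 0.001], [0.268, -0.963, -0.0], [0.001, 0.001, -1.0]]
ft_force: [-0.4, -0.2, -0.3]
gripper_width: 0.0003
```

```bash
python3 q.py pics/p4.png
```

```text
13.225 [ 0.54420729 -0.15998701  0.07719532]
[393.33896817 263.35524123] [392.49086082 264.33970725]
[317.41866111 311.80630521] [317.75806187 317.92995372]
```

View pics/p4.png

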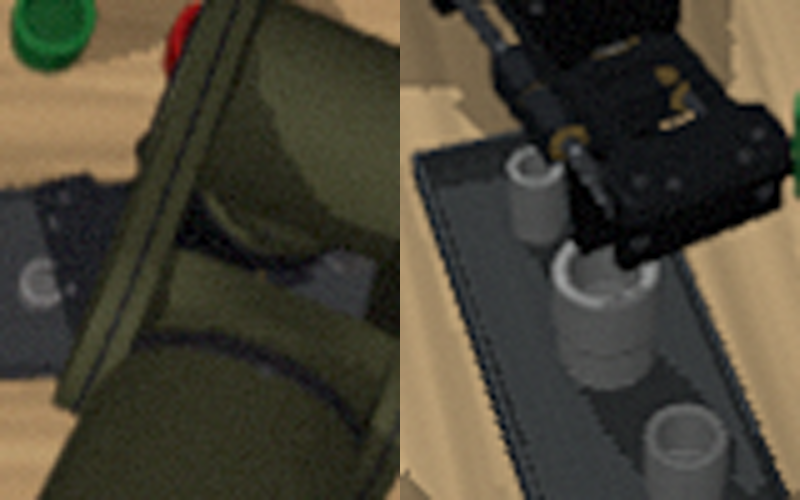

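Request:
carry_out(deltas=[0, 0, 0, 0, 0, 0, 0, 0, 0, 0, 0, 0, 0, 0, 0, 0, 0, 0, 0, 0, 0, 0, 0, 0, 0, 0, 0, 0, 0, 0, 0, 0, 0, 0, 0, 0, 0, 0, 0, 0, 0, 0, 0, 0, 0, 0, 0, 0])

```text
clock: 14.82
tool_pos: [0.5438, -0.1598, 0.0766]
orientation: [[0.963, 0.268, -0.0], [0.268, -0.963, 0.0], [-0.0, -0.0, -1.0]]
ft_force: [0.3, 0.2, -1.1]
gripper_width: 0.0006
```

Request:
carry_out(deltas=[0, 0, 0, 0, 0, 0, 0, 0, 0, 0, 0, 0, 0, 0, 0, 0, 0, 0, 0, 0, 0, 0, 0, 0, 0, 0, 0, 0, 0, 0, 0, 0, 0, 0, 0, 0, 0, 0, 0, 0, 0, 0, 0, 0, 0, 0, 0, 0])

```text
clock: 16.32
tool_pos: [0.5439, -0.1598, 0.0767]
orientation: [[0.963, 0.268, 0.0], [0.268, -0.963, 0.0], [0.0, -0.0, -1.0]]
ft_force: [1.2, -0.8, 0.2]
gripper_width: 0.0003
```

```bash
python3 -c "
from bench import telemetry,sign_off
s=telemetry.state();print(s['clock'],s['tool_pos'],s['ft_force']);print(sign_off())"
```

```text
16.325 [ 0.54386482 -0.15984173  0.07665952] [ 1.16512087 -0.76802251  0.23702319]
the job is handed in; nothing more can be done
None
```

I pointed at the proud bolt and then at the widest socket, holding each for about 3 s with the fingers shut. The job was handed in at 16.3 s while still pointing at the socket.

- **Bolt:** the proud one is at the cover corner nearest the robot, on the socket-tray side. The fingertips were about 20 mm above its head. I then rose to about 0.30 m before crossing to the tray.
- **Socket:** the widest is the steel one in the middle of the row. The fingertips were about 18 mm above its rim, or about 20 mm if the triangulated rim height is right.
- **Contact:** the measured force stayed within about 2 N, around sensor noise, so nothing seems to have been touched.
- **Camera disagreement:** the two cameras differed by about 1 px, or 2–5 mm, and put heights 3–6 mm below the given ones. I used the given bolt height and a rim height assuming a 4 mm tray floor, with a compromise position in x and y.
- **Limits of the checks:** the arm hid both targets from the top camera during the holds, so only the side camera confirmed the fingertip positions. At the socket it did not show the gap clearly, so that clearance rests on the measured pose and force.

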